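# Index the flange turntable to its marked station and lock it

## Task

The bench turntable with the pipe flange has been left unlocked between stations. Turn it by its black knob until the yellow-marked slot is under the index plunger, then swing the plunger's red-handled lever over the cam until it drops into its low notch, so that the pin is fully home in the marked slot. Let go, and leave the loose flange, wrench and spray can where they are.

Things in the scene. Friction and masses are not known exactly. Their poses are not given: they have to be found in the camera images.
- indexer: the whole fixture, bolted down: blue base plate 260 x 340 x 15 mm (x -130 to 130, y -145 to 195 mm in its own frame), round pedestal, and at +y a blue bracket whose arm (heights 80 to 98 mm) reaches in over the turntable's rim and carries a steel cam sleeve, 55 mm diameter, up to 150 mm high. Origin at bench height under the turntable's axis, z up, x and y along the plate's sides
- table_axis (a point): point on the turntable's upright axis, 72 mm above the bench, at the top of the round faceplate
- turntable (a joint): angle of the turntable about its upright axis (rad), counter-clockwise from above positive, free to turn on and on; 0 = marked slot exactly under the plunger. Stays where it is left; resists with about 0.25 N m (some 4 N at the knob). The rounded 18 mm pin enters a 21 mm slot from up to about 3 degrees off and then centres the table itself
- marked_slot (a point): the marked station: a slot in the rim of the dark round index plate (256 mm diameter, top 57 mm above the bench; four slots 21 mm wide, 90 degrees apart, open at the rim). Point 112 mm from the axis at the plate's top. Yellow paint on both sides of the slot, and a yellow stripe on the 164 mm faceplate just inside it
- turn_knob (a point): upright black knob on the faceplate to turn it by: cylinder, 23 mm diameter, from 85 to 149 mm above the bench, 68 mm from the table's axis, straight across from the marked slot. Point on its centre line 130 mm above the bench. The steel flange beside it (108 mm diameter) is up to 92 mm high, its stud in the middle up to 108 mm
- plunger_axis (a point): point on the plunger's fixed upright axis, 112 mm from the table's axis on the fixture's +y side, at the height of the index plate's top (57 mm); a white line on the face of the bracket's nose marks it
- lift (a joint): height of plunger, pin and lever above fully home (m). 0 = pin 12 mm deep in a slot and lever down in its notch; 0.016 = parked; 0.022 = on the crest of the cam; about 0.012 = pin resting on the plate because no slot is under it. A spring and the weight press it down with 10 to 14 N
- lever (a joint): angle of the lever about the plunger's axis (rad), counter-clockwise from above positive. About 1.57 = parked on the flat of the cam, towards the robot. Turned to smaller angles (away from the robot) it climbs a slope (1.22 to 0.46) to a crest (to 0.3) and near 0 falls into the notch, 22 mm lower, if a slot is under the pin; a stop wall is just beyond. Needs about 2 N at the handle
- lever_grip (a point): upright red handle at the lever's outer end: cylinder, 26 mm diameter, 68 mm high, 100 mm from the plunger's axis, on a 12 mm steel bar that rides on the cam. Point on its centre line 28 mm below its top, 170 mm above the bench when home, 186 mm parked. At lever angle a it lies in the direction 45 degrees + a, counter-clockwise from the indexer's x axis, seen from the plunger's axis
- spare_flange: loose steel pipe flange lying flat, 108 mm diameter, 26 mm high; a bystander. Origin under its centre
- wrench: loose open-ended wrench, 200 mm long, lying flat; a bystander. Origin under its middle
- spray_can: loose yellow spray can standing up, 66 mm diameter, 190 mm high with its white cap; a bystander. Origin under its centre

How it is judged:
By the outcome, as a careful person would: the job done as asked, in the order asked, and still so for the second after the job is handed in, with the robot touching nothing.
It also fails if it takes over 53 s, if anything falls off the work surface, if the arm or the gripper's body presses on something with over 40 N, if the wrist force passes 120 N, or if a joint passes its speed limit or range.

## Robot

A 7-joint arm with a two-finger parallel gripper is mounted at the origin on the work surface. World frame = base frame: x ahead of the robot, y to its left, z up, the work surface at z = 0. Lengths are in mm, angles in degrees, forces in N, time in s.
With the tool pointing down it reaches from about 425 to 875 mm from the base axis. Payload 4.7 kg.
Tool frame: the origin (TCP) lies on the mounting face of the last link; the fingertips stand 182 mm ahead of it and the grasp point (between the pads) lies 164 mm ahead of it; z points along the fingers, y is the line along which they close (so a half turn about z gives the same grasp; the last joint's range is limited). The gripper opens to 87 mm and grips with 3 to 60 N. Pads are 19 mm wide; open, the fingers measure 117 mm over their backs; the gripper's body (75 mm by 190 mm) begins 51 mm behind the grasp point.
Start: joints at [70.823, 18.392, -4.016, 83.108, 1.295, 78.541, -3.26], TCP at [222.134, -610.871, 404.787] pointing down, gripper open.
Joint ranges: [-163.93, 163.93], [-17.29, 119.83], [-79.2, 71.16], [3.27, 140.29], [-89.18, 269.18], [5.43, 117.66], [-154.24, 154.24]. Speed limits (degrees/s): [147.25, 147.25, 180, 180, 180, 180, 180].

## Interface

Orientations are given as a 3x3 rotation matrix whose columns are the frame's x, y, z axes.
In Python, from station import read_state, capture, camera_model, finish_job, boxes_of, trace gives the robot as it stands.
- The arm moves only by the tool jog_arm, never from a script. Its argument "motion" is a list of rows, each an object of numbers: "x", "y", "z": the shift along the tool's x, y, z in cm; "wx", "wy", "wz": the turn, a rotation vector about the tool's x, y, z in rad; "grip": the opening, from 0 (shut) to 1 (fully open). In form: [{"x": .., "y": .., "z": .., "wx": .., "wy": .., "wz": .., "grip": ..}, ...]. A call has 1 to 8 rows; each row is the pose to reach, as a shift and turn from the pose commanded when the call began, along the tool's axes at that moment; what a row does not reach only later rows make up. A row lasts 1/8 s, in which the tool goes at most 62.5 mm and 10.7 degrees, less where a joint would pass 70% of its speed; a pose out of reach is approached as far as the arm can. A call with a gripper value outside its range is refused whole. The fingers move at their own pace and stop on an object; the grip force is fixed at half the most. Time passes only in rows, so rows that repeat a pose let the fingers close. It gives the time, the measured TCP pose, the force, the opening and the grip force at its end, in the units of the state.
- read_state(): the state, without advancing time (a new reading comes with each control period).
- capture(name): name is "scene" or "side" or "wrist"; returns the picture (400x640x3 uint8, red, green, blue); there is no depth.
- camera_model(name): a dict with "K" (3x3 intrinsics, pixels), "rvec" (rotation vector, rad) and "tvec" (3), from world to camera coordinates, as OpenCV has them. Camera axes: x right, y down, z forward; pixel columns grow to the right and rows downward; lengths in mm; the calibration is good to about 2 mm. A picture is of the moment at which its call begins: read the wrist's pose just before it. camera_model takes no time and is no camera call; for the wrist camera it gives the pose at the moment of the call.
- finish_job(): hands the job in; it is judged then, once.
Trained networks look in the newest picture that a camera, given by its name, has taken for a name from the list of things; names that differ only in an ending like _2 or _b are one class to them, and where a whole thing is asked for, a point or a joint stands for the part that bears it (a point fixed in the world has none). Each returns a list of dicts, best first, with "p" (0 to 1); they miss things now and then, are a little off and sometimes report something else, mostly with a low value. They report only what shows in the picture. A call takes as long as a camera call.
- boxes_of(camera, name): "location" ([column, row] in pixels, amid what is visible of it).
- trace(camera, name): "pixels" (400x640 bool, what is visible of it) and "location" ([column, row] in pixels, amid what is visible of it).
The state is a dict: "clock": time; "joint_pos": joint angles; "qvel": joint speeds; "joint_efforts": joint torques, N m; "ee_pos": TCP position; "ee_rot": TCP orientation; "wrist_force": force on the tool from outside, world axes, zero at the start; "wrist_torque": the same for the moment, N m; "finger_gap": finger opening in mm; "gripper_force": force on a finger pad.
Only numpy, scipy, OpenCV 4.12 (cv2) and the standard library are available. Lean on these libraries where they do the work, as an engineer would, in place of code of your own. Each camera call takes 0.05 s, during which the arm holds its last target. There are 200 camera calls.

## Working session

There is one attempt and no reset: what is moved stays moved. The work goes in short steps, Python scripts to look and compute and a tool call to move; the robot and the scene stay as the last step left them, time stands still between calls to the robot, and variables do not carry over. Pictures are saved under pics/ and viewed, at most 10 in all, crops included, and the job is handed in when it is done.

Besides the shell and the picture viewer there is one more tool, called after "Call:" as name(argument=value, ...), one argument or row to a line, values as JSON. jog_arm: Moves the arm, as the interface text tells. Its arguments: {"type":"object","properties":{"motion":{"type":"array"}},"required":["motion"]}

```bash
mkdir -p pics; ls; cat > h.py <<'E'
import numpy as np,cv2
from station import *
def ray(cam,px):
    m=camera_model(cam);R=cv2.Rodrigues(np.array(m["rvec"],float))[0];t=np.array(m["tvec"],float).ravel()
    d=R.T@np.linalg.inv(np.array(m["K"]))@np.array([px[0],px[1],1.]);return -R.T@t,d
def atz(cam,px,z):
    c,d=ray(cam,px);return c+d*(z-c[2])/d[2]
def proj(cam,P):
    m=camera_model(cam);return cv2.projectPoints(np.array(P,float).reshape(-1,1,3),np.array(m["rvec"],float),np.array(m["tvec"],float),np.array(m["K"],float),None)[0].reshape(-1,2)
E
python3 - <<'E'
from h import *
s=read_state();print(s['clock'],s['ee_pos'],s['ee_rot'],s['finger_gap'])
ims=[]
for c in("scene","side"):
    im=capture(c);cv2.imwrite(f"pics/{c}0.png",im[...,::-1])
    print(c,ray(c,(320,200)))
    for n,z in(("turn_knob",117),("marked_slot",57),("lever_grip",180),("table_axis",72),("indexer",0),("spare_flange",13),("wrench",5),("spray_can",95)):
        for b in boxes_of(c,n)[:2]:print(n,round(b['p'],2),np.round(b['location']),np.round(atz(c,b['location'],z)))
E
```

```text
pics
0.0 [ 222.03742092 -610.68371497  403.62295919] [[ 9.39782144e-01  3.41773228e-01 -7.63539553e-04]
 [ 3.41774067e-01 -9.39780398e-01  1.81407659e-03]
 [-9.75566922e-05 -1.96579481e-03 -9.99998063e-01]] 86.98874081449516
scene (array([ 978.18048297, -610.2511589 ,  802.86311112]), array([-0.40005598,  0.57815033, -0.71119088]))
turn_knob 0.75 [309. 227.] [ 617. -130.  117.]
marked_slot 0.74 [310. 227.] [588. -88.  57.]
lever_grip 0.9 [328. 142.] [538.  62. 180.]
table_axis 0.73 [317. 229.] [612. -95.  72.]
indexer 0.68 [317. 226.] [571. -35.   0.]
spare_flange 0.97 [228. 299.] [ 537. -313.   13.]
wrench 0.8 [380. 170.] [600. 226.   5.]
wrench 0.48 [269. 315.] [ 627. -291.    5.]
spray_can 0.86 [268. 315.] [ 666. -329.   95.]
spray_can 0.7 [309. 225.] [ 602. -111.   95.]
side (array([ 364.47833439, -796.14899599,  598.96678047]), array([ 0.2646636 ,  0.79682935, -0.54330474]))
turn_knob 0.71 [310. 222.] [ 552. -163.  117.]
turn_knob 0.5 [320. 314.] [ 494. -399.  117.]
marked_slot 0.89 [310. 225.] [572. -95.  57.]
lever_grip 0.56 [262. 159.] [496.  33. 180.]
table_axis 0.95 [303. 228.] [ 550. -119.   72.]
indexer 0.95 [305. 231.] [576. -40.   0.]
indexer 0.32 [261. 156.] [554. 409.   0.]
spare_flange 0.87 [317. 318.] [ 516. -320.   13.]
spare_flange 0.69 [301. 230.] [562. -51.  13.]
spray_can 0.55 [397. 270.] [ 669. -329.   95.]
```

```bash
python3 - <<'E'
import cv2
for c,(x0,y0,x1,y1) in(("scene",(190,90,430,350)),("side",(190,90,430,350))):
    im=cv2.imread(f"pics/{c}0.png")[y0:y1,x0:x1]
    cv2.imwrite(f"pics/{c}0c.png",cv2.resize(im,None,fx=2.3,fy=2.3,interpolation=cv2.INTER_CUBIC))
E
```

```text
(no output)
```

View pics/scene0c.png

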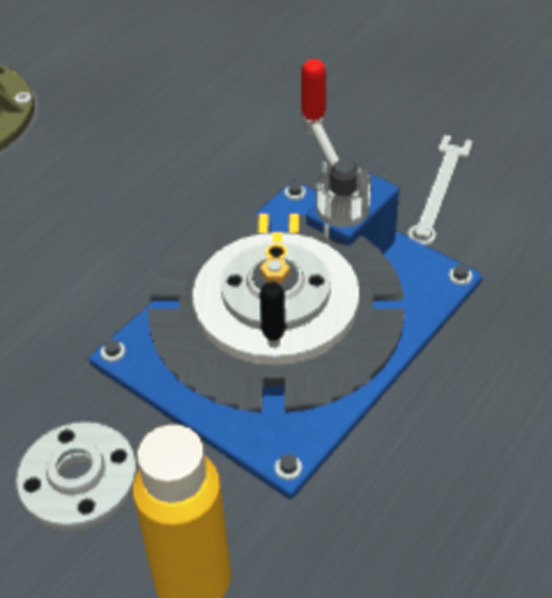

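View pics/side0c.png

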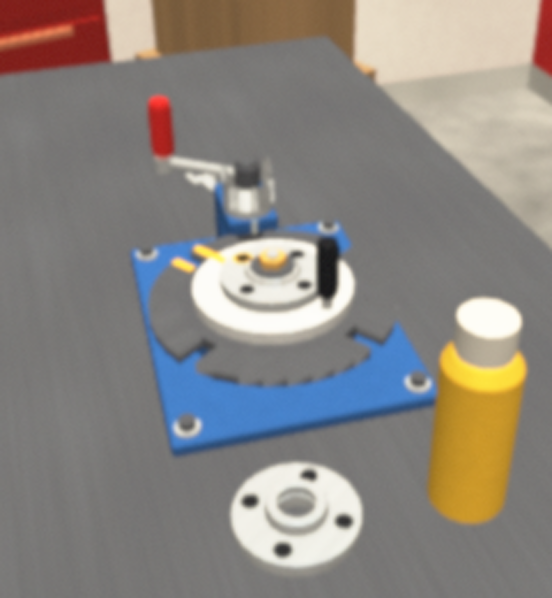

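The scene view shows the slot marks at crop (279,222), left of the bracket's nose line at (327,232). The knob is at (272,311) and the red grip at (314,90). The side view has the marks at (197,259), the knob at (327,268) and the grip at (161,127). I'll fit all the poses jointly from these points.

```bash
cat > fit.py <<'E'
from h import *
from scipy.optimize import least_squares
def Rz(a):return np.array([[np.cos(a),-np.sin(a),0],[np.sin(a),np.cos(a),0],[0,0,1]])
def pts(p):
    x,y,yaw,th,lv=p;u=np.array([-np.sin(th),np.cos(th),0])
    L={'A':[-130,-145,15],'B':[130,-145,15],'C':[130,195,15],'D':[-130,195,15],'knob':-68*u+[0,0,117],'slot':118*u+[0,0,57],
     'stud':[0,0,106],'grip':np.array([0,112,180])+100*np.array([np.cos(np.pi/4+lv),np.sin(np.pi/4+lv),0])}
    return {k:Rz(yaw)@np.array(v,float)+[x,y,0] for k,v in L.items()}
if __name__=="__main__":
    obs={'scene':{'A':(92,358),'B':(290,492),'C':(480,275),'knob':(272,311),'slot':(279,222),'grip':(314,90),'stud':(275,266)},
     'side':{'A':(175,446),'B':(437,398),'D':(133,250),'knob':(327,270),'slot':(197,259),'grip':(161,127),'stud':(272,257)}}
    def res(p):
        P=pts(p);r=[]
        for c,o in obs.items():
            q=proj(c,[P[k] for k in o]);r.append(q-(np.array(list(o.values()))/2.3+[190,90]))
        return np.concatenate(r)
    best=min((least_squares(lambda p:res(p).ravel(),[575,-60,w,.5,1.57],loss='soft_l1',x_scale=[10,10,.1,.1,.1]) for w in(-1,-.5,0,.5,1)),key=lambda s:s.cost)
    print(best.x,np.degrees(best.x[2:]),best.cost);print(np.round(res(best.x),1).tolist())
    P=pts(best.x)
    for k in('knob','slot','grip'):print(k,P[k])
    np.save('p.npy',best.x)
    print('slot target',Rz(best.x[2])@[0,112,57]+[*best.x[:2],0])
E
python3 fit.py
```

```text
[ 5.77648788e+02 -7.10904943e+01 -6.43176225e-02  6.40361299e-01
  1.74851330e+00] [ -3.68512832  36.68999977 100.18243249] 12.257265036785943
[[-2.3, -1.1], [0.2, 1.2], [2.5, -0.5], [0.3, 0.4], [0.8, -1.3], [0.0, -0.4], [0.3, 0.2], [-1.9, 1.5], [2.7, -0.2], [-1.0, 0.1], [0.2, 0.5], [-2.6, -0.4], [0.3, 0.8], [0.3, -0.1]]
knob [ 614.68909119 -128.11694382  117.        ]
slot [513.3729681  27.8671682  57.       ]
grip [506.5895097  102.93307307 180.        ]
slot target [584.8473963   40.67792722  57.        ]
```

Call:
jog_arm(
  motion=[
    {"x": 3, "y": -1.8, "z": -1},
    {"x": 8, "y": -4.7, "z": -2},
    {"x": 13, "y": -7.6, "z": -3},
    {"x": 18, "y": -10.6, "z": -3},
    {"x": 23, "y": -13.5, "z": -3},
    {"x": 28, "y": -16.4, "z": -3},
    {"x": 33, "y": -19.4, "z": -3},
    {"x": 38, "y": -22.3, "z": -3},
  ],
)

```text
schema error: expected keys x, y, z, wx, wy, wz, grip
```

Call:
jog_arm(
  motion=[
    {"x": 4, "y": -2.4},
    {"x": 7, "y": -4},
    {"x": 10, "y": -6},
    {"x": 10, "y": -6},
    {"x": 10, "y": -6},
  ],
)

```text
schema error: expected keys x, y, z, wx, wy, wz, grip
```

```bash
python3 - <<'E'
from h import *
s=read_state();print(s['clock'],s['ee_pos'],np.round(s['ee_rot'],3).tolist(),np.round(s['joint_pos']),s['wrist_force'])
print(ray('wrist',(320,200)))
cv2.imwrite("pics/w1.png",capture('wrist')[...,::-1])
E
```

```text
0.9 [ 222.13448304 -610.87591085  404.82333939] [[0.94, 0.342, 0.0], [0.342, -0.94, -0.0], [-0.0, 0.0, -1.0]] [71. 18. -4. 83.  1. 79. -3.] [0.05110721 0.78699597 0.14947066]
(array([ 297.33808067, -582.88947609,  384.57099522]), array([-0.26860571, -0.1040764 , -0.95764389]))
```

View pics/w1.png

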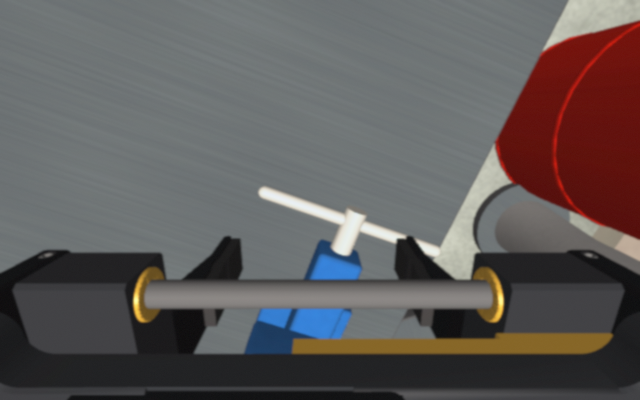

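The moves were refused because every row needs all seven keys. The picture only shows the start view: bench, with the fingers at the bottom of the frame and the camera on the tool's +x side.

Call:
jog_arm(
  motion=[
    {"x": 3, "y": -1.8, "z": -1, "wx": 0, "wy": 0, "wz": 0, "grip": 1},
    {"x": 8, "y": -4.7, "z": -2, "wx": 0, "wy": 0, "wz": 0, "grip": 1},
    {"x": 13, "y": -7.6, "z": -3, "wx": 0, "wy": 0, "wz": 0, "grip": 1},
    {"x": 18, "y": -10.6, "z": -3, "wx": 0, "wy": 0, "wz": 0, "grip": 1},
    {"x": 23, "y": -13.5, "z": -3, "wx": 0, "wy": 0, "wz": 0, "grip": 1},
    {"x": 28, "y": -16.4, "z": -3, "wx": 0, "wy": 0, "wz": 0, "grip": 1},
    {"x": 33, "y": -19.4, "z": -3, "wx": 0, "wy": 0, "wz": 0, "grip": 1},
    {"x": 38, "y": -22.3, "z": -3, "wx": 0, "wy": 0, "wz": 0, "grip": 1},
  ],
)

```text
clock: 1.95
ee_pos: [503.9, -269.8, 435.1]
ee_rot: [[0.94, 0.342, 0.001], [0.342, -0.94, -0.001], [0.0, 0.001, -1.0]]
wrist_force: [0.5, 0.1, -1.0]
finger_gap: 87.0
gripper_force: 0.0
```

Call:
jog_arm(
  motion=[
    {"x": 3, "y": -1.8, "z": -1, "wx": 0, "wy": 0, "wz": 0, "grip": 1},
    {"x": 6, "y": -3.5, "z": -2, "wx": 0, "wy": 0, "wz": 0, "grip": 1},
    {"x": 8, "y": -5, "z": -3, "wx": 0, "wy": 0, "wz": 0, "grip": 1},
    {"x": 8, "y": -5, "z": -3, "wx": 0, "wy": 0, "wz": 0, "grip": 1},
  ],
)

```text
clock: 2.45
ee_pos: [562.2, -194.7, 465.6]
ee_rot: [[0.938, 0.346, 0.002], [0.346, -0.938, 0.0], [0.002, 0.0, -1.0]]
wrist_force: [0.5, -0.7, 0.4]
finger_gap: 86.8
gripper_force: 0.0
```

```bash
python3 - <<'E'
from h import *
s=read_state();print(s['clock'],s['ee_pos'],np.round(s['ee_rot'],3).tolist(),np.round(s['joint_pos']),s['wrist_force'])
print(ray('wrist',(320,200)))
cv2.imwrite("pics/w2.png",capture('wrist')[...,::-1])
from fit import *
P=pts(np.load('p.npy'))
for k in P:print(k,np.round(proj('wrist',P[k])))
E
```

```text
2.45 [ 562.16870409 -194.72681875  465.58105674] [[0.938, 0.346, 0.002], [0.346, -0.938, 0.0], [0.002, 0.0, -1.0]] [ 37.  12. -25.  85.   5.  84. -57.] [ 0.50149473 -0.66810181  0.39970582]
(array([ 637.28840651, -166.41429557,  445.49936126]), array([-0.26629298, -0.10482463, -0.95820801]))
A [[297. 245.]]
B [[376.  73.]]
C [[109. -56.]]
D [[ 66. 153.]]
knob [[272. 112.]]
slot [[132. 146.]]
stud [[211. 127.]]
grip [[-43. 142.]]
```

View pics/w2.png

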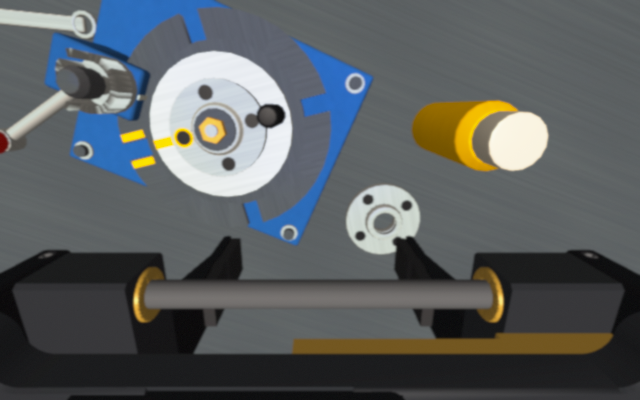

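The wrist view shows the knob at (269,115), stud (212,130), slot marks centred at (138,149), faceplate centre (220,124), and plate corners at (298,244), (373,75) and (71,153). The grip is at the left edge. I'll refit with these.

```bash
cat > fit2.py <<'E'
from fit import *
obs={'scene':{'A':(92,358),'B':(290,492),'C':(480,275),'knob':(272,311),'slot':(279,222),'grip':(314,90),'stud':(275,266)},
 'side':{'A':(175,446),'B':(437,398),'D':(133,250),'knob':(327,270),'grip':(161,127),'stud':(272,257)}}
w={'A':(298,244),'B':(373,75),'D':(71,153),'knob':(269,115),'slot':(138,149),'stud':(212,130),'axis':(220.5,123.5),'rim':(155,146)}
def P2(p):
    P=pts(p);d=P['slot']-[p[0],p[1],57];P['axis']=np.array([p[0],p[1],72]);P['rim']=P['axis']+d/118*82;return P
def res(p):
    P=P2(p);r=[]
    for c,o in obs.items():
        r.append(proj(c,[P[k] for k in o])-(np.array(list(o.values()))/2.3+[190,90]))
    r.append(proj('wrist',[P[k] for k in w])-np.array(list(w.values())));return np.concatenate(r)
b=least_squares(lambda p:res(p).ravel(),np.load('p.npy'),loss='soft_l1',x_scale=[10,10,.1,.1,.1])
print(b.x,np.degrees(b.x[2:]));print(np.round(res(b.x),1).tolist());np.save('p.npy',b.x)
P=P2(b.x)
for k in('knob','slot','grip'):print(k,P[k])
print('plunger',Rz(b.x[2])@[0,112,57]+[*b.x[:2],0])
s=read_state();print(s['ee_pos'],s['ee_rot'].T@(P['knob']-s['ee_pos']) if hasattr(s['ee_rot'],'T') else 0)
E
python3 fit2.py
```

```text
[ 5.76346026e+02 -7.18136008e+01 -6.25612576e-02  6.56929109e-01
  1.72853857e+00] [-3.58449602 37.63926536 99.03796491]
[[-2.9, -1.0], [-0.4, 1.1], [1.9, -0.7], [0.2, 0.4], [-0.7, -1.3], [0.1, -0.6], [-0.4, 0.1], [-2.3, 2.0], [2.4, 0.0], [-1.5, 0.4], [0.1, 0.5], [0.1, 0.7], [-0.1, 0.1], [-0.8, 1.8], [2.6, -1.0], [-4.1, 1.4], [3.3, -2.8], [-4.7, 0.4], [-0.4, -1.7], [0.6, 2.7], [-0.3, -2.3]]
knob [ 614.42501479 -128.15178161  117.        ]
slot [510.26778075  25.94971285  57.        ]
grip [506.23754139 103.63775793 180.        ]
plunger [583.34831704  39.96729163  57.        ]
[ 561.22973757 -196.74855652  464.82814295] [ 73.53933276 -46.37622675 347.79431307]
```

```bash
python3 - <<'E'
from h import *
a=cv2.imread("pics/w2.png",0);im=capture('wrist');s=read_state();print(s['ee_pos'],s['qvel'])
cv2.imwrite("pics/w3.png",im[...,::-1]);b=cv2.cvtColor(im,cv2.COLOR_RGB2GRAY)
print(cv2.phaseCorrelate(np.float32(a[:230]),np.float32(b[:230])))
hsv=cv2.cvtColor(im,cv2.COLOR_RGB2HSV)
m=cv2.inRange(hsv,(20,150,120),(32,255,255))
n,_,st,ce=cv2.connectedComponentsWithStats(m[:230,:300]);print([(st[i][4],ce[i].round(1).tolist()) for i in range(1,n) if st[i][4]>15])
m=cv2.inRange(hsv[:230,240:300],(0,0,0),(180,255,30));n,_,st,ce=cv2.connectedComponentsWithStats(m);print([(st[i].tolist(),(ce[i]+[240,0]).round(1).tolist()) for i in range(1,n) if st[i][4]>15])
cv2.imwrite("pics/w3c.png",cv2.resize(im[0:250,40:390,::-1],None,fx=2.2,fy=2.2,interpolation=cv2.INTER_CUBIC))
E
```

```text
[ 560.63297111 -198.02811117  464.39476228] [ 0.84428661  0.02901961  1.00531949  0.61225184  0.01629557  0.15905171
 -0.21575439]
((-1.6053036147665694, -1.5923656220095666), 1.230066936413447)
[(np.int32(261), [210.7, 127.9]), (np.int32(161), [181.2, 135.5]), (np.int32(194), [130.5, 134.1]), (np.int32(149), [160.4, 141.1]), (np.int32(177), [141.3, 160.7])]
[([29, 104, 12, 19, 108], [276.1, 111.9])]
```

View pics/w3c.png

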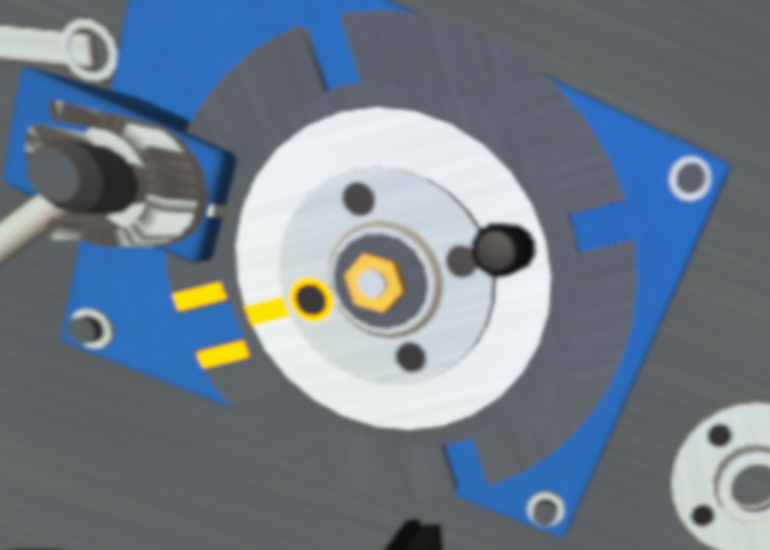

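The close-up shows the knob's top face at crop (498,249), stud (371,283), and faceplate centre (393,268). The slot marks are at (199,296) and (222,355), opposite the knob. I'll refit using the pose at this moment.

```bash
python3 - <<'E'
from h import *
a=cv2.imread("pics/w3.png",0);s=read_state();M=camera_model('wrist');b=cv2.cvtColor(capture('wrist'),cv2.COLOR_RGB2GRAY)
sh=np.array(cv2.phaseCorrelate(np.float32(a[:230]),np.float32(b[:230]))[0]);print(sh,s['ee_pos'])
from fit import *
cams={c:camera_model(c) for c in('scene','side')};cams['wrist']=M
c22=lambda x,y:(x/2.2+40,y/2.2)
obs={'scene':{'A':(92,358),'B':(290,492),'C':(480,275),'knob':(272,311),'grip':(314,90),'stud':(275,266)},
 'side':{'A':(175,446),'B':(437,398),'D':(133,250),'knob':(327,270),'grip':(161,127),'stud':(272,257)},
 'wrist':{'A':c22(563,534),'B':c22(726,167),'D':c22(64,338),'knobtop':c22(498,249),'slot':(135.9,147.4),'stud':c22(371,283),'axis':c22(393,268),'stripe':(160.4,141.1)}}
def P2(p):
    P=pts(p[:5]);d=(P['slot']-[p[0],p[1],57])/118;P['axis']=np.array([p[0],p[1],72]);P['stripe']=P['axis']+d*p[6];P['slot']=d*p[5]+[p[0],p[1],57];P['knobtop']=P['knob']+[0,0,32];return P
def res(p):
    P=P2(p);r=[]
    for i,(c,o) in enumerate(obs.items()):
        m=cams[c];q=cv2.projectPoints(np.array([P[k] for k in o]),np.array(m['rvec'],float),np.array(m['tvec'],float).ravel()+p[7+3*i:10+3*i],np.array(m['K'],float),None)[0].reshape(-1,2)
        O=np.array(list(o.values()));r.append(q-(O+sh if c=='wrist' else O/2.3+[190,90]))
    return np.concatenate(r)
p0=np.r_[np.load('p.npy'),115,72,np.zeros(9)]
b=least_squares(lambda p:np.r_[res(p).ravel(),p[7:]/2,(p[4]-1.6)/.1],p0,loss='soft_l1',x_scale=np.r_[10,10,.1,.1,.1,5,5,np.ones(9)])
print(b.x.round(3),np.degrees(b.x[2:5]));print(np.round(res(b.x),1).tolist());np.save('p.npy',b.x[:5])
P=P2(b.x)
for k in('knob','slot','grip'):print(k,P[k])
print('plunger',Rz(b.x[2])@[0,112,57]+[*b.x[:2],0])
print(np.array(s['ee_rot']).T@(P['knob']-s['ee_pos']),s['joint_pos'])
E
```

```text
[-1.3348834  -1.28836293] [ 560.63297111 -198.02811117  464.39476228]
[ 5.76863e+02 -6.81480e+01 -6.40000e-02  6.47000e-01  1.74000e+00
  1.14440e+02  7.42240e+01 -1.39900e+00  1.77500e+00  9.18000e-01
  9.16000e-01  4.95000e-01  6.44000e-01 -1.06700e+00 -9.25000e-01
  8.24500e+00] [-3.65970093 37.08954067 99.68298628]
[[-2.2, -1.3], [0.0, 0.7], [2.1, -0.7], [0.4, 0.2], [0.2, -0.4], [0.2, 0.0], [-2.0, 0.8], [2.2, -0.9], [-1.1, -0.2], [-0.1, -0.1], [0.3, 0.4], [0.0, -0.5], [-0.5, 1.2], [1.8, -1.4], [-0.8, 0.4], [-2.1, 0.1], [-0.0, -0.1], [1.4, -0.8], [1.0, 4.1], [-0.0, -0.2]]
knob [ 614.32513899 -124.89822918  117.        ]
slot [513.81633579  27.35876846  57.        ]
grip [506.27172792 106.52397821 180.        ]
plunger [584.0118936   43.62352797  57.        ]
[ 75.81709589 -50.63291245 347.2780234 ] [ 37.58424848  11.86657806 -24.34511122  85.39690892   4.95629212
  83.82451683 -56.89062779]
```

```bash
cat > fit3.py <<'E'
from fit import *
c22=lambda x,y:(x/2.2+40,y/2.2);c23=lambda x,y:(x/2.3+190,y/2.3+90)
S={'scene':{'A':c23(92,358),'B':c23(290,492),'C':c23(480,275),'knob':c23(272,311),'grip':c23(314,90),'stud':c23(275,266)},
 'side':{'A':c23(175,446),'B':c23(437,398),'D':c23(133,250),'knob':c23(327,270),'grip':c23(161,127),'stud':c23(272,257)},
 'wrist':{'A':c22(563,534),'B':c22(726,167),'D':c22(64,338),'knobtop':c22(498,249),'slot':(135.9,147.4),'stud':c22(371,283),'stripe':(160.4,141.1)}}
def P2(p):
    P=pts(p[:5]);o=np.array([p[0],p[1],0]);d=(P['slot']-o-[0,0,57])/118
    for k in'ABCD':
        v=P[k]-o;P[k]=P[k]-p[7]*(Rz(p[2])@(np.sign(Rz(-p[2])@v)*[1,1,0]))
    P['stripe']=o+[0,0,72]+d*p[6];P['slot']=d*p[5]+o+[0,0,57];P['knobtop']=P['knob']+[0,0,32];return P
def fit(obs,p0,cams):
    def res(p):
        P=P2(p);r=[]
        for i,(c,o) in enumerate(obs.items()):
            m=cams[c];q=cv2.projectPoints(np.array([P[k] for k in o]),np.array(m['rvec'],float),np.array(m['tvec'],float).ravel()+p[8+3*i:11+3*i],np.array(m['K'],float),None)[0].reshape(-1,2)
            r.append(q-np.array(list(o.values())))
        return np.concatenate(r)
    b=least_squares(lambda p:np.r_[res(p).ravel(),p[8:]/1.5,p[7]/5],p0,loss='soft_l1',x_scale=np.r_[10,10,.1,.1,.1,5,5,2,np.ones(len(p0)-8)])
    print(b.x.round(3),np.degrees(b.x[2:5]));print(np.round(res(b.x),1).tolist());return b.x,P2(b.x)
E
python3 - <<'E'
from fit3 import *
s=read_state();print(s['ee_pos'],s['clock'])
cams={c:camera_model(c) for c in S}
sh=np.array([-1.33,-1.29]);S['wrist']={k:np.array(v)+sh for k,v in S['wrist'].items()}
x,P=fit(S,np.r_[np.load('p.npy'),115,72,0,np.zeros(9)],cams);np.save('p.npy',x[:5])
for k in('knob','slot','grip'):print(k,P[k])
print('plunger',Rz(x[2])@[0,112,57]+[*x[:2],0]);print(np.array(s['ee_rot']).T@(P['knob']-s['ee_pos']))
E
```

```text
[ 560.3232925  -198.66038931  464.17184661] 2.6
[ 5.76610e+02 -7.12510e+01 -6.30000e-02  6.43000e-01  1.73700e+00
  1.12048e+02  7.25220e+01  3.99700e+00  2.75000e-01  9.10000e-01
 -1.53000e-01  2.05000e-01 -2.96000e-01 -1.72000e-01 -7.77000e-01
  6.39000e-01  9.00000e-02] [-3.59254327 36.86666477 99.49849829]
[[-0.1, -1.0], [-0.3, -0.9], [-0.0, -0.1], [0.1, 0.7], [0.1, -0.3], [0.0, 0.4], [-0.5, -0.1], [0.1, -1.1], [0.2, 0.7], [-0.1, 0.4], [0.1, 0.6], [-0.0, -0.1], [-0.3, 0.1], [0.6, -0.8], [0.1, 0.1], [-0.8, 0.3], [0.0, 0.1], [1.2, -0.4], [0.0, 0.0]]
knob [ 613.9182397 -128.1023537  117.       ]
slot [515.13559456  22.42797179  57.        ]
grip [506.01715771 103.58882579 180.        ]
plunger [583.62835292  40.52931122  57.        ]
[ 74.92643445 -48.28188195 347.0360718 ]
```

Call:
jog_arm(
  motion=[
    {"x": 3.5, "y": -2.3, "z": 1, "wx": 0, "wy": 0, "wz": 0, "grip": 1},
    {"x": 7.3, "y": -4.7, "z": 4, "wx": 0, "wy": 0, "wz": 0, "grip": 1},
    {"x": 7.3, "y": -4.7, "z": 8, "wx": 0, "wy": 0, "wz": 0, "grip": 1},
    {"x": 7.3, "y": -4.7, "z": 11, "wx": 0, "wy": 0, "wz": 0, "grip": 1},
    {"x": 7.3, "y": -4.7, "z": 11, "wx": 0, "wy": 0, "wz": 0, "grip": 1},
    {"x": 7.3, "y": -4.7, "z": 11, "wx": 0, "wy": 0, "wz": 0, "grip": 1},
    {"x": 7.3, "y": -4.7, "z": 11, "wx": 0, "wy": 0, "wz": 0, "grip": 1},
  ],
)

```text
clock: 3.48
ee_pos: [614.0, -128.5, 356.7]
ee_rot: [[0.94, 0.341, 0.003], [0.341, -0.94, -0.001], [0.002, 0.002, -1.0]]
wrist_force: [0.1, 0.5, 0.6]
finger_gap: 86.9
gripper_force: 0.0
```

```bash
python3 - <<'E'
from h import *
s=read_state();print(s['clock'],s['ee_pos'],s['wrist_force'])
cv2.imwrite("pics/w4.png",capture('wrist')[...,::-1])
print(proj('wrist',[[613.9,-128.1,149],[613.9,-128.1,117]]))
print(np.array(s['ee_rot']).T@(np.array([613.9,-128.1,134])-s['ee_pos']))
E
```

```text
3.475 [ 614.03969936 -128.50955651  356.69897214] [0.05522374 0.48307005 0.58041906]
[[318.1380863  236.30939708]
 [318.05200923 219.20261677]]
[ -0.534651    -0.86369779 222.69707591]
```

View pics/w4.png

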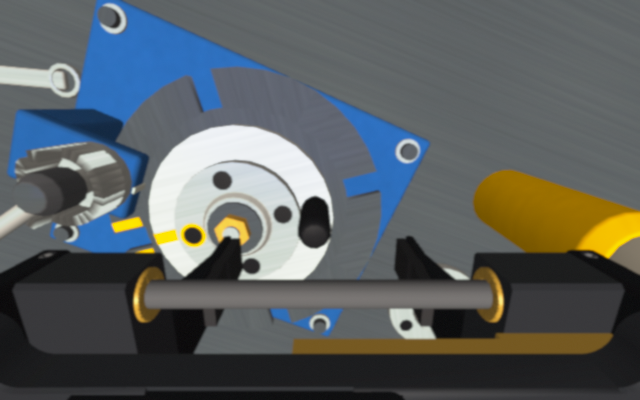

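The knob's top is at (315,237), against a predicted (318,236), and it lies between the fingers. I'll descend and close.

Call:
jog_arm(
  motion=[
    {"x": 0, "y": -0.1, "z": 2, "wx": 0, "wy": 0, "wz": 0, "grip": 1},
    {"x": 0, "y": -0.1, "z": 4, "wx": 0, "wy": 0, "wz": 0, "grip": 1},
    {"x": 0, "y": -0.1, "z": 5.8, "wx": 0, "wy": 0, "wz": 0, "grip": 1},
    {"x": 0, "y": -0.1, "z": 5.8, "wx": 0, "wy": 0, "wz": 0, "grip": 0.6},
    {"x": 0, "y": -0.1, "z": 5.8, "wx": 0, "wy": 0, "wz": 0, "grip": 0.3},
    {"x": 0, "y": -0.1, "z": 5.8, "wx": 0, "wy": 0, "wz": 0, "grip": 0.1},
    {"x": 0, "y": -0.1, "z": 5.8, "wx": 0, "wy": 0, "wz": 0, "grip": 0.1},
    {"x": 0, "y": -0.1, "z": 5.8, "wx": 0, "wy": 0, "wz": 0, "grip": 0.1},
  ],
)

```text
clock: 4.53
ee_pos: [613.4, -127.1, 297.2]
ee_rot: [[0.94, 0.342, 0.001], [0.342, -0.94, -0.0], [0.001, 0.001, -1.0]]
wrist_force: [0.4, 0.4, 0.5]
finger_gap: 45.1
gripper_force: 0.0
```

Call:
jog_arm(
  motion=[
    {"x": 0, "y": 0, "z": 0, "wx": 0, "wy": 0, "wz": 0, "grip": 0.1},
    {"x": 0, "y": 0, "z": 0, "wx": 0, "wy": 0, "wz": 0, "grip": 0.1},
  ],
)

```text
clock: 4.78
ee_pos: [613.3, -127.1, 296.8]
ee_rot: [[0.94, 0.342, 0.0], [0.342, -0.94, -0.0], [-0.0, 0.0, -1.0]]
wrist_force: [-0.5, 0.2, -0.5]
finger_gap: 24.9
gripper_force: 0.0
```

```bash
cat > arc.py <<'E'
from h import *
import sys
a0=float(sys.argv[1]);n=int(sys.argv[2])   # total turn deg (clockwise +), rows
s=read_state();R=np.array(s['ee_rot']);ax=np.load('p.npy')[:2];v=s['ee_pos'][:2]-ax
print(s['clock'],s['ee_pos'],s['wrist_force'],s['finger_gap'],s['gripper_force'],'r',np.hypot(*v),'dir',np.degrees(np.arctan2(v[1],v[0])))
k=-68  # rows about the knob's nominal arc
for i in range(1,n+1):
    a=-np.radians(a0*i/n);c,q=np.cos(a),np.sin(a)
    w=np.array([c*v[0]-q*v[1]-v[0],q*v[0]+c*v[1]-v[1],0]);print(np.round(R.T@w/10,2),round(-a,3))
E
python3 arc.py 36.87 12
```

```text
4.775 [ 613.30702964 -127.06056991  296.78013228] [-0.52690511  0.16963376 -0.52420778] 24.903687239967656 0.0 r 66.7937011470864 dir -56.673926258894234
[-0.35  0.07  0.  ] 0.054
[-0.7   0.13  0.  ] 0.107
[-1.06  0.16  0.  ] 0.161
[-1.42  0.18  0.  ] 0.215
[-1.78  0.18  0.  ] 0.268
[-2.13  0.15  0.  ] 0.322
[-2.49  0.11  0.  ] 0.375
[-2.84  0.05  0.  ] 0.429
[-3.19 -0.03  0.  ] 0.483
[-3.54 -0.12  0.  ] 0.536
[-3.88 -0.24  0.  ] 0.59
[-4.21 -0.37  0.  ] 0.644
```

Let the fingers finish closing before turning.

Call:
jog_arm(
  motion=[
    {"x": 0, "y": 0, "z": 0, "wx": 0, "wy": 0, "wz": 0, "grip": 0.1},
    {"x": 0, "y": 0, "z": 0, "wx": 0, "wy": 0, "wz": 0, "grip": 0.1},
  ],
)

```text
clock: 5.03
ee_pos: [613.2, -126.6, 296.7]
ee_rot: [[0.94, 0.342, -0.001], [0.342, -0.94, 0.001], [-0.0, -0.001, -1.0]]
wrist_force: [-0.4, 0.7, 1.8]
finger_gap: 22.1
gripper_force: 30.0
```

```bash
python3 arc.py 36.87 14
```

```text
5.025 [ 613.19273538 -126.59321264  296.71542388] [-0.41575982  0.71341078  1.76304802] 22.065757780991035 29.99838727992028 r 66.34059970207994 dir -56.53464515415786
[-0.3   0.06  0.  ] 0.046
[-0.6   0.11  0.  ] 0.092
[-0.9   0.15  0.  ] 0.138
[-1.21  0.17  0.  ] 0.184
[-1.51  0.18  0.  ] 0.23
[-1.82  0.18  0.  ] 0.276
[-2.12  0.16  0.  ] 0.322
[-2.42  0.12  0.  ] 0.368
[-2.72  0.08  0.  ] 0.414
[-3.02  0.02  0.  ] 0.46
[-3.32 -0.06  0.  ] 0.506
[-3.61 -0.15  0.  ] 0.552
[-3.9  -0.25  0.  ] 0.598
[-4.18 -0.36  0.  ] 0.644
```

Call:
jog_arm(
  motion=[
    {"x": -0.3, "y": 0.06, "z": 0, "wx": 0, "wy": 0, "wz": 0.046, "grip": 0.1},
    {"x": -0.6, "y": 0.11, "z": 0, "wx": 0, "wy": 0, "wz": 0.092, "grip": 0.1},
    {"x": -0.9, "y": 0.15, "z": 0, "wx": 0, "wy": 0, "wz": 0.138, "grip": 0.1},
    {"x": -1.2, "y": 0.17, "z": 0, "wx": 0, "wy": 0, "wz": 0.184, "grip": 0.1},
    {"x": -1.5, "y": 0.18, "z": 0, "wx": 0, "wy": 0, "wz": 0.23, "grip": 0.1},
    {"x": -1.8, "y": 0.18, "z": 0, "wx": 0, "wy": 0, "wz": 0.276, "grip": 0.1},
    {"x": -2.15, "y": 0.16, "z": 0, "wx": 0, "wy": 0, "wz": 0.322, "grip": 0.1},
    {"x": -2.15, "y": 0.16, "z": 0, "wx": 0, "wy": 0, "wz": 0.322, "grip": 0.1},
  ],
)

```text
clock: 6.02
ee_pos: [593.4, -135.4, 296.7]
ee_rot: [[1.0, 0.028, -0.001], [0.028, -1.0, 0.0], [-0.001, -0.0, -1.0]]
wrist_force: [-1.8, 1.1, 0.9]
finger_gap: 21.9
gripper_force: 30.0
```

```bash
python3 arc.py 18.44 6
```

```text
6.025 [ 593.40131879 -135.44000836  296.7249474 ] [-1.83610704  1.10120402  0.9091077 ] 21.89031459017025 29.999007009901106 r 66.34920343331267 dir -75.34077880708558
[-0.35  0.07  0.  ] 0.054
[-0.7   0.12  0.  ] 0.107
[-1.05  0.16  0.  ] 0.161
[-1.41  0.17  0.  ] 0.215
[-1.77  0.17  0.  ] 0.268
[-2.12  0.14  0.  ] 0.322
```

Call:
jog_arm(
  motion=[
    {"x": -0.35, "y": 0.07, "z": 0, "wx": 0, "wy": 0, "wz": 0.053, "grip": 0.1},
    {"x": -0.7, "y": 0.12, "z": 0, "wx": 0, "wy": 0, "wz": 0.106, "grip": 0.1},
    {"x": -1.05, "y": 0.16, "z": 0, "wx": 0, "wy": 0, "wz": 0.16, "grip": 0.1},
    {"x": -1.4, "y": 0.17, "z": 0, "wx": 0, "wy": 0, "wz": 0.213, "grip": 0.1},
    {"x": -1.75, "y": 0.17, "z": 0, "wx": 0, "wy": 0, "wz": 0.266, "grip": 0.1},
    {"x": -2.12, "y": 0.14, "z": 0, "wx": 0, "wy": 0, "wz": 0.319, "grip": 0.1},
    {"x": -2.12, "y": 0.14, "z": 0, "wx": 0, "wy": 0, "wz": 0.319, "grip": 0.1},
    {"x": -2.12, "y": 0.14, "z": 0, "wx": 0, "wy": 0, "wz": 0.319, "grip": 0.1},
  ],
)

```text
clock: 7.02
ee_pos: [572.3, -137.6, 296.7]
ee_rot: [[0.958, -0.287, -0.001], [-0.287, -0.958, 0.0], [-0.002, 0.0, -1.0]]
wrist_force: [-2.7, 2.1, 2.8]
finger_gap: 22.1
gripper_force: 30.0
```

```bash
python3 arc.py 1 1; python3 - <<'E'
from h import *
A=capture("scene")[110:270,230:390,::-1];B=capture("side")[110:270,230:390,::-1];W=capture('wrist')[:,:,::-1]
cv2.imwrite('pics/w5.png',W);cv2.imwrite('pics/s5.png',A)
f=lambda i:cv2.resize(i,(400,400),interpolation=cv2.INTER_CUBIC)
cv2.imwrite("pics/c5.png",np.hstack([f(A),f(W[0:240,0:240])]))
E
```

```text
7.025 [ 572.26408489 -137.62262763  296.71371602] [-2.6547734   2.05615901  2.75887951] 22.139123683616003 30.0002766167745 r 66.51418360487267 dir -93.74658288026515
[-0.11  0.02  0.  ] 0.017
```

View pics/c5.png

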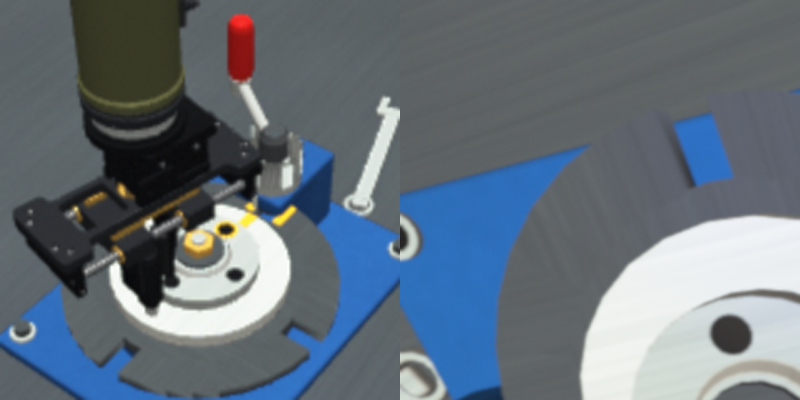

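The scene view shows the yellow marks at crop (253,205) and (287,213), straddling the nose. The wrist view shows a side slot with its inner end at (713,182). I'll measure the angle from these two.

```bash
python3 - <<'E'
from fit3 import *
p=np.load('p.npy');yaw=p[2]
def ang(P,ax):
    v=P[:2]-ax;return np.degrees(np.arctan2(v[1],v[0])-yaw)-90,np.hypot(*v)
s=read_state();ax=p[:2]
u=s['ee_pos'][:2];print('ee',u)
ims={'scene0':('scene',cv2.imread('pics/scene0.png'),(0,0)),'scene5':('scene',capture('scene')[...,::-1],(0,0)),'side0':('side',cv2.imread('pics/side0.png'),(0,0)),'side5':('side',capture('side')[...,::-1],(0,0))}
for n,(c,im,o) in ims.items():
    h=cv2.cvtColor(np.ascontiguousarray(im),cv2.COLOR_BGR2HSV);m=cv2.inRange(h,(20,140,110),(32,255,255));m[:150]=0;m[250:]=0;m[:,:230]=0;m[:,360:]=0
    k,_,st,ce=cv2.connectedComponentsWithStats(m)
    for i in range(1,k):
        if st[i][4]>5:
            print(n,st[i][4],ce[i].round(1),[np.round(ang(atz(c,ce[i],z),ax),1).tolist() for z in(57,72)])
    cv2.imwrite(f'pics/{n}_.png',im)
for q in((187.8,109.5),(175.5,70.5)):print('slot',np.round(ang(atz('wrist',q,57),ax),1))
E
```

```text
ee [ 572.25480813 -137.63808056]
scene0 32 [303.9 186.7] [[46.3, 113.8], [47.1, 98.1]]
scene0 31 [317.5 186.6] [[29.3, 113.6], [27.8, 98.1]]
scene0 13 [310.2 192.5] [[38.4, 91.9], [38.1, 76.6]]
scene0 27 [309.8 198.8] [[39.0, 70.1], [38.7, 55.2]]
scene0 31 [309.2 207.2] [[41.4, 42.4], [41.9, 28.0]]
scene5 9 [278.3 185.4] [[72.1, 142.6], [75.3, 128.5]]
scene5 12 [267.3 189.1] [[83.2, 149.8], [87.1, 137.2]]
scene5 30 [329.  195.7] [[8.6, 91.7], [3.4, 78.7]]
scene5 30 [343.2 196. ] [[-7.3, 111.7], [-13.0, 100.9]]
scene5 26 [320.  201.7] [[17.0, 64.4], [11.0, 51.0]]
scene5 7 [279.1 202.7] [[90.0, 94.3], [-263.0, 84.3]]
scene5 36 [309.  207.2] [[41.8, 42.4], [42.5, 28.1]]
side0 24 [279.1 199.3] [[26.6, 116.4], [34.4, 97.9]]
side0 19 [269.5 205.4] [[44.2, 115.2], [54.0, 102.1]]
side5 14 [291.3 193.5] [[7.7, 124.3], [11.9, 101.6]]
slot [-89.3  94.5]
slot [-89.8 119.2]
```

The slot bearings give a table angle of about 0 to 1° (the wrist-view slot is at -89.5°), inside the 3° capture range. I'll release the knob, rise, and plan the lever.

Call:
jog_arm(
  motion=[
    {"x": 0, "y": 0, "z": 0, "wx": 0, "wy": 0, "wz": 0, "grip": 0.5},
    {"x": 0, "y": 0, "z": 0, "wx": 0, "wy": 0, "wz": 0, "grip": 1},
    {"x": 0, "y": 0, "z": 0, "wx": 0, "wy": 0, "wz": 0, "grip": 1},
    {"x": 0, "y": 0, "z": -3, "wx": 0, "wy": 0, "wz": 0, "grip": 1},
    {"x": 0, "y": 0, "z": -8, "wx": 0, "wy": 0, "wz": 0, "grip": 1},
    {"x": 0, "y": 0, "z": -13, "wx": 0, "wy": 0, "wz": 0, "grip": 1},
    {"x": 0, "y": 0, "z": -15, "wx": 0, "wy": 0, "wz": 0, "grip": 1},
    {"x": 0, "y": 0, "z": -15, "wx": 0, "wy": 0, "wz": 0, "grip": 1},
  ],
)

```text
clock: 8.28
ee_pos: [572.9, -138.0, 448.7]
ee_rot: [[0.958, -0.288, 0.004], [-0.288, -0.958, -0.002], [0.004, 0.0, -1.0]]
wrist_force: [-0.1, -0.3, -0.3]
finger_gap: 85.8
gripper_force: 0.0
```

```bash
python3 - <<'E'
from fit3 import *
s=read_state();print(s['clock'],s['ee_pos'],np.round(s['ee_rot'],3).tolist(),np.round(s['joint_pos'],1),s['wrist_force'])
R=np.array(s['ee_rot']);print(R.T@(np.array([506,103.6,190])-s['ee_pos'])/10)
p=np.load('p.npy');yaw=p[2];ax=p[:2]
def ang(P):
    v=P[:2]-ax;return (np.degrees(np.arctan2(v[1],v[0])-yaw)-90).round(1),np.hypot(*v).round()
for c in('scene','side','wrist'):
    im=capture(c);h=cv2.cvtColor(im,cv2.COLOR_RGB2HSV);m=cv2.inRange(h,(20,140,110),(32,255,255))
    k,_,st,ce=cv2.connectedComponentsWithStats(m)
    for i in range(1,k):
        a=ang(atz(c,ce[i],57))
        if st[i][4]>5 and a[1]<140:print(c,st[i][4],ce[i].round(1),a,ang(atz(c,ce[i],72)))
    if c=='wrist':cv2.imwrite('pics/w6.png',im[...,::-1])
E
```

```text
8.275 [ 572.94767311 -138.00514107  448.7034951 ] [[0.958, -0.288, 0.004], [-0.288, -0.958, -0.002], [0.004, 0.0, -1.0]] [ 29.2  11.1 -21.2  87.8   4.1  81.6 -98.9] [-0.10752054 -0.30959034 -0.27135816]
[-13.48974617 -21.21142789  25.80556936]
scene 30 [329.  195.7] (np.float64(8.6), np.float64(92.0)) (np.float64(3.4), np.float64(79.0))
scene 30 [343.2 196. ] (np.float64(-7.3), np.float64(112.0)) (np.float64(-13.0), np.float64(101.0))
scene 27 [320.  201.6] (np.float64(17.0), np.float64(65.0)) (np.float64(11.0), np.float64(51.0))
scene 36 [309.2 207.3] (np.float64(41.1), np.float64(42.0)) (np.float64(41.5), np.float64(27.0))
side 15 [291.1 193.5] (np.float64(7.9), np.float64(125.0)) (np.float64(12.0), np.float64(102.0))
wrist 255 [256.1 199.3] (np.float64(42.8), np.float64(19.0)) (np.float64(42.9), np.float64(13.0))
wrist 161 [224.9 203.5] (np.float64(9.9), np.float64(53.0)) (np.float64(6.9), np.float64(47.0))
wrist 145 [203.1 206. ] (np.float64(4.4), np.float64(80.0)) (np.float64(2.2), np.float64(73.0))
```

View pics/w6.png

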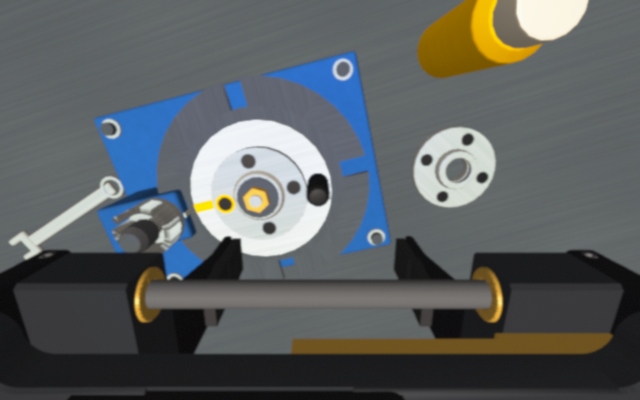

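The wrist view is clear: stripe at (203,206), opposite slot at (354,165), side slot at (236,96), and plate edges from (97,118) through (355,53) to (389,240). I'll cross-check the table angle within this one image.

```bash
python3 - <<'E'
from fit3 import *
print(read_state()['ee_pos'])
W=lambda q,z:atz('wrist',q,z)[:2]
d=lambda a,b:np.degrees(np.arctan2(*(b-a)[::-1]))
print('yaw edges',d(W((389,240),15),W((355,53),15)),d(W((97,118),15),W((355,53),15))+90)
# slot edges precisely by blue mask
im=cv2.imread('pics/w6.png');h=cv2.cvtColor(im,cv2.COLOR_BGR2HSV);m=cv2.inRange(h,(100,120,60),(125,255,255))
for n,(x0,x1,y0,y1) in{'right':(336,368,150,182),'top':(222,250,80,112)}.items():
    ys,xs=np.nonzero(m[y0:y1,x0:x1]);print(n,len(xs),xs.mean()+x0,ys.mean()+y0)
st,ri,to=W((203.1,206),72),W((353,165.5),57),W((236,97),57)
print('stripe->opposite slot dir',d(ri,st)-90,'stripe->knobtop',d(W((318,196),149),st)-90)
ax=np.load('p.npy')[:2];print([ (d(ax,q),np.hypot(*(q-ax))) for q in(st,ri,to)], np.degrees(np.load('p.npy')[2]))
E
```

```text
[ 572.23833799 -137.99375646  445.01761559]
yaw edges -3.6452230070328526 -3.732324552291871
right 457 354.64113785557987 164.67177242888403
top 443 235.34311512415348 94.91422121896163
stripe->opposite slot dir -2.389649847809494 stripe->knobtop -2.4697003957159183
[(np.float64(88.58432426409834), np.float64(72.91735283205229)), (np.float64(-93.03915265026176), np.float64(109.34166003835391)), (np.float64(-2.623190817173562), np.float64(105.9598677282365))] -3.5925432652773077
```

Call:
jog_arm(
  motion=[
    {"x": -1, "y": -1.5, "z": 0, "wx": 0, "wy": 0, "wz": -0.17, "grip": 1},
    {"x": -3, "y": -4.5, "z": 0, "wx": 0, "wy": 0, "wz": -0.34, "grip": 1},
    {"x": -5, "y": -8, "z": 0, "wx": 0, "wy": 0, "wz": -0.51, "grip": 1},
    {"x": -7, "y": -11.5, "z": 0, "wx": 0, "wy": 0, "wz": -0.68, "grip": 1},
    {"x": -9, "y": -15, "z": 0, "wx": 0, "wy": 0, "wz": -0.85, "grip": 1},
    {"x": -11, "y": -17.5, "z": 0, "wx": 0, "wy": 0, "wz": -1.02, "grip": 1},
    {"x": -12, "y": -20, "z": 0, "wx": 0, "wy": 0, "wz": -1.19, "grip": 1},
    {"x": -13.3, "y": -21.2, "z": 0, "wx": 0, "wy": 0, "wz": -1.36, "grip": 1},
  ],
)

```text
clock: 9.43
ee_pos: [505.7, 104.9, 445.0]
ee_rot: [[0.475, 0.88, -0.003], [0.88, -0.475, 0.0], [-0.001, -0.002, -1.0]]
wrist_force: [-0.2, 0.6, 0.3]
finger_gap: 87.5
gripper_force: 0.0
```

Call:
jog_arm(
  motion=[
    {"x": 0, "y": 0, "z": 0, "wx": 0, "wy": 0, "wz": -0.17, "grip": 1},
    {"x": 0, "y": 0, "z": 0, "wx": 0, "wy": 0, "wz": -0.34, "grip": 1},
    {"x": 0, "y": 0, "z": 0, "wx": 0, "wy": 0, "wz": -0.51, "grip": 1},
    {"x": 0, "y": 0, "z": 0, "wx": 0, "wy": 0, "wz": -0.68, "grip": 1},
    {"x": 0, "y": 0, "z": 0, "wx": 0, "wy": 0, "wz": -0.85, "grip": 1},
    {"x": 0, "y": 0, "z": 0, "wx": 0, "wy": 0, "wz": -1.02, "grip": 1},
    {"x": 0, "y": 0, "z": 0, "wx": 0, "wy": 0, "wz": -1.19, "grip": 1},
    {"x": 0, "y": 0, "z": 0, "wx": 0, "wy": 0, "wz": -1.36, "grip": 1},
  ],
)

```text
clock: 10.42
ee_pos: [506.0, 103.2, 445.0]
ee_rot: [[-0.76, 0.65, -0.003], [0.65, 0.76, -0.0], [0.002, -0.002, -1.0]]
wrist_force: [0.2, -0.1, -0.6]
finger_gap: 87.4
gripper_force: 0.0
```

Call:
jog_arm(
  motion=[
    {"x": 0, "y": 0, "z": 0, "wx": 0, "wy": 0, "wz": -0.03, "grip": 0.6},
    {"x": 0, "y": 0, "z": 0, "wx": 0, "wy": 0, "wz": -0.03, "grip": 0.6},
    {"x": 0, "y": 0, "z": 0, "wx": 0, "wy": 0, "wz": -0.03, "grip": 0.6},
  ],
)

```text
clock: 10.8
ee_pos: [506.2, 103.4, 446.4]
ee_rot: [[-0.774, 0.633, -0.001], [0.633, 0.774, -0.0], [0.0, -0.0, -1.0]]
wrist_force: [0.2, -0.5, -0.8]
finger_gap: 64.9
gripper_force: 0.0
```

```bash
python3 - <<'E'
from fit3 import *
s=read_state();print(s['clock'],s['ee_pos'],np.round(s['ee_rot'],3).tolist(),np.round(s['joint_pos'],1),s['wrist_force'],s['finger_gap'])
R=np.array(s['ee_rot']);G=np.array([506,103.6,190]);print(R.T@(G-s['ee_pos'])/10)
im=capture('wrist');cv2.imwrite('pics/w7.png',im[...,::-1])
h=cv2.cvtColor(im,cv2.COLOR_RGB2HSV);m=cv2.inRange(h,(0,170,60),(6,255,255))|cv2.inRange(h,(174,170,60),(180,255,255));
k,_,st,ce=cv2.connectedComponentsWithStats(m);print([(st[i].tolist(),ce[i]) for i in range(1,k) if st[i][4]>40])
print(proj('wrist',[[506,103.6,214],[506,103.6,180]]))
E
```

```text
10.8 [506.1726303  103.40997033 446.38033996] [[-0.774, 0.633, -0.001], [0.633, 0.774, -0.0], [0.0, -0.0, -1.0]] [ 22.8   3.  -38.3  97.    1.8  80.7  35. ] [ 0.21236382 -0.48198473 -0.80817118] 64.92708586580439
[1.51782658e-02 1.43109406e-02 2.56380384e+01]
[([303, 184, 32, 46, 1169], array([318.3798118 , 207.42600513]))]
[[318.14622404 222.98520692]
 [318.15370244 208.2438703 ]]
```

View pics/w7.png

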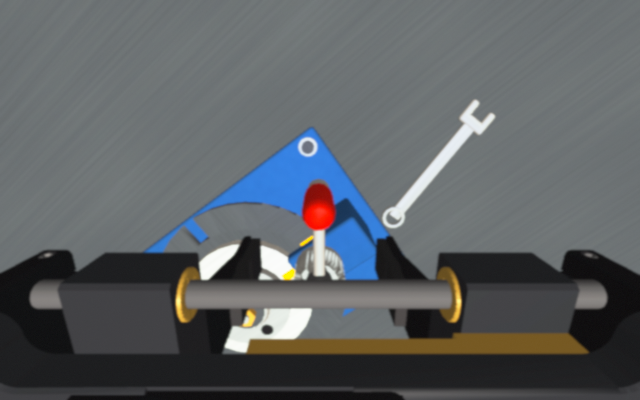

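The red grip is at (318,207), exactly where predicted and between the fingers. I'll descend, form a loose cage so the handle can slide vertically, and sweep along the arc.

Call:
jog_arm(
  motion=[
    {"x": 0, "y": 0, "z": 2, "wx": 0, "wy": 0, "wz": 0, "grip": 0.6},
    {"x": 0, "y": 0, "z": 5, "wx": 0, "wy": 0, "wz": 0, "grip": 0.6},
    {"x": 0, "y": 0, "z": 8, "wx": 0, "wy": 0, "wz": 0, "grip": 0.6},
    {"x": 0, "y": 0, "z": 9.2, "wx": 0, "wy": 0, "wz": 0, "grip": 0.4},
    {"x": 0, "y": 0, "z": 9.2, "wx": 0, "wy": 0, "wz": 0, "grip": 0.4},
    {"x": 0, "y": 0, "z": 9.2, "wx": 0, "wy": 0, "wz": 0, "grip": 0.4},
    {"x": 0, "y": 0, "z": 9.2, "wx": 0, "wy": 0, "wz": 0, "grip": 0.4},
  ],
)

```text
clock: 11.72
ee_pos: [506.6, 103.7, 355.9]
ee_rot: [[-0.775, 0.632, 0.002], [0.632, 0.775, 0.0], [-0.002, 0.001, -1.0]]
wrist_force: [0.4, 0.1, 0.1]
finger_gap: 35.1
gripper_force: 0.0
```

Call:
jog_arm(
  motion=[
    {"x": -0.1, "y": 1.4, "z": 0, "wx": 0, "wy": 0, "wz": 0.14, "grip": 0.4},
    {"x": -0.39, "y": 2.76, "z": 0, "wx": 0, "wy": 0, "wz": 0.28, "grip": 0.4},
    {"x": -0.87, "y": 4.08, "z": 0, "wx": 0, "wy": 0, "wz": 0.42, "grip": 0.4},
    {"x": -1.53, "y": 5.31, "z": 0, "wx": 0, "wy": 0, "wz": 0.56, "grip": 0.4},
    {"x": -2.35, "y": 6.44, "z": 0, "wx": 0, "wy": 0, "wz": 0.7, "grip": 0.4},
    {"x": -3.33, "y": 7.45, "z": 0, "wx": 0, "wy": 0, "wz": 0.84, "grip": 0.4},
    {"x": -3.33, "y": 7.45, "z": 0, "wx": 0, "wy": 0, "wz": 0.84, "grip": 0.4},
  ],
)

```text
clock: 12.6
ee_pos: [579.7, 140.3, 355.2]
ee_rot: [[-0.048, 0.999, 0.001], [0.999, 0.048, 0.0], [0.0, 0.001, -1.0]]
wrist_force: [-0.7, -0.0, -0.1]
finger_gap: 34.8
gripper_force: 0.0
```

```bash
cat > lev.py <<'E'
from fit3 import *
s=read_state();R=np.array(s['ee_rot']);p=np.load('p.npy');pl=Rz(p[2])@[0,112,0]+[p[0],p[1],0]
v=(s['ee_pos']-pl)[:2];print(s['clock'],s['ee_pos'],s['wrist_force'],s['finger_gap'],s['gripper_force'],'r',np.hypot(*v),'lever cmd deg',np.degrees(np.arctan2(v[1],v[0])-p[2])-45,'y-tangent err',np.degrees(np.arctan2(R[1,0],R[0,0])-np.arctan2(v[1],v[0])),np.round(s['joint_pos'],1))
for c in('scene','side'):
    im=capture(c);h=cv2.cvtColor(im,cv2.COLOR_RGB2HSV);m=cv2.inRange(h,(0,170,60),(6,255,255))|cv2.inRange(h,(174,170,60),(180,255,255))
    m[:80]=0;k,_,st,ce=cv2.connectedComponentsWithStats(m);print(c,[(st[i].tolist(),ce[i].round(1).tolist()) for i in range(1,k) if st[i][4]>20])
    cv2.imwrite(f'pics/l_{c}_{s["clock"]:.2f}.png',im[...,::-1])
E
python3 lev.py
```

```text
12.6 [579.73385988 140.26324015 355.16091207] [-0.70234711 -0.02547659 -0.08475087] 34.84979622290443 0.0 r 99.80993766626611 lever cmd deg 50.82874017132515 y-tangent err 0.5213446670522013 [ 12.4  16.5 -34.   93.9   9.6  72.4 -20.6]
scene [([456, 80, 34, 9, 169], [477.1, 82.7]), ([354, 117, 12, 26, 252], [359.5, 129.2])]
side [([102, 80, 135, 46, 4130], [173.1, 98.5]), ([423, 80, 217, 180, 23598], [555.2, 142.1]), ([279, 123, 10, 23, 183], [283.4, 133.7])]
```

Call:
jog_arm(
  motion=[
    {"x": -0.08, "y": 1.3, "z": 0, "wx": 0, "wy": 0, "wz": 0.13, "grip": 0.4},
    {"x": -0.34, "y": 2.57, "z": 0, "wx": 0, "wy": 0, "wz": 0.26, "grip": 0.4},
    {"x": -0.75, "y": 3.8, "z": 0, "wx": 0, "wy": 0, "wz": 0.39, "grip": 0.4},
    {"x": -1.32, "y": 4.97, "z": 0, "wx": 0, "wy": 0, "wz": 0.52, "grip": 0.4},
    {"x": -2.04, "y": 6.05, "z": 0, "wx": 0, "wy": 0, "wz": 0.65, "grip": 0.4},
    {"x": -2.89, "y": 7.03, "z": 0, "wx": 0, "wy": 0, "wz": 0.78, "grip": 0.4},
    {"x": -3.7, "y": 7.77, "z": 0, "wx": 0, "wy": 0, "wz": 0.89, "grip": 0.4},
    {"x": -3.7, "y": 7.77, "z": 0, "wx": 0, "wy": 0, "wz": 0.89, "grip": 0.4},
  ],
)

```text
clock: 13.7
ee_pos: [658.6, 105.9, 354.8]
ee_rot: [[0.746, 0.666, 0.0], [0.666, -0.746, -0.001], [-0.0, 0.001, -1.0]]
wrist_force: [0.6, -0.6, 0.0]
finger_gap: 34.8
gripper_force: 0.0
```

```bash
python3 lev.py; python3 -c "
from fit3 import *
p=np.load('p.npy')
for l in (0,3,6):
  for z in(164,176,186):
    q=p.copy();q[4]=np.radians(l);P=pts(q)['grip'].copy();P[2]=z;print(l,z,P.round(),[proj(c,[P]).round(1).tolist() for c in('scene','side')])"
```

```text
13.7 [658.56923466 105.88054756 354.83384695] [ 0.64693348 -0.57388546  0.02922895] 34.77439246467771 0.0 r 99.43299174886192 lever cmd deg -0.31781795768990406 y-tangent err 0.6665616908981967 [  6.7  23.7 -24.1  83.6   9.8  74.8 -66.4]
scene [([456, 80, 34, 9, 169], [477.1, 82.7]), ([377, 154, 11, 15, 96], [381.1, 162.5])]
side [([102, 80, 135, 46, 4136], [173.1, 98.5]), ([423, 80, 217, 181, 23599], [555.2, 142.1]), ([313, 130, 10, 24, 196], [317.6, 140.5])]
0 164 [659. 107. 164.] [[[383.2, 155.4]], [[317.6, 142.8]]]
0 176 [659. 107. 176.] [[[383.7, 151.3]], [[317.5, 138.6]]]
0 186 [659. 107. 186.] [[[384.1, 147.8]], [[317.5, 135.1]]]
3 164 [655. 111. 164.] [[[382.6, 154.0]], [[315.8, 142.4]]]
3 176 [655. 111. 176.] [[[383.1, 149.9]], [[315.8, 138.3]]]
3 186 [655. 111. 186.] [[[383.5, 146.4]], [[315.7, 134.7]]]
6 164 [651. 114. 164.] [[[381.9, 152.6]], [[314.1, 142.1]]]
6 176 [651. 114. 176.] [[[382.4, 148.5]], [[314.0, 137.9]]]
6 186 [651. 114. 186.] [[[382.8, 145.0]], [[313.9, 134.4]]]
```

Call:
jog_arm(
  motion=[
    {"x": 0, "y": 0, "z": 0, "wx": 0, "wy": 0, "wz": 0, "grip": 0.8},
    {"x": 0, "y": 0, "z": 0, "wx": 0, "wy": 0, "wz": 0, "grip": 0.8},
    {"x": 0, "y": 0, "z": -3, "wx": 0, "wy": 0, "wz": 0, "grip": 0.8},
    {"x": 0, "y": 0, "z": -7, "wx": 0, "wy": 0, "wz": 0, "grip": 0.8},
    {"x": 0, "y": 0, "z": -11, "wx": 0, "wy": 0, "wz": 0, "grip": 0.8},
    {"x": 0, "y": 0, "z": -14, "wx": 0, "wy": 0, "wz": 0, "grip": 0.8},
    {"x": 0, "y": 0, "z": -14, "wx": 0, "wy": 0, "wz": 0, "grip": 0.8},
  ],
)

```text
clock: 14.68
ee_pos: [658.5, 107.4, 498.0]
ee_rot: [[0.746, 0.666, 0.006], [0.666, -0.746, 0.001], [0.005, 0.003, -1.0]]
wrist_force: [-0.1, 0.3, -0.4]
finger_gap: 69.5
gripper_force: 0.0
```

```bash
python3 lev.py; python3 - <<'E'
from fit3 import *
import glob
f=lambda n,x,y:cv2.resize(cv2.imread(sorted(glob.glob(f'pics/l_{n}_*'),key=lambda a:float(a.split('_')[-1][:-4]))[-1])[y:y+140,x:x+140],(400,400),interpolation=cv2.INTER_CUBIC)
cv2.imwrite('pics/c8.png',np.hstack([f('scene',280,110),f('side',230,110)]))
E
```

```text
14.675 [658.49148108 107.44858378 498.00753524] [-0.11259314  0.32314496 -0.44163367] 69.45798151463599 0.0 r 100.41253407408313 lever cmd deg 0.3856993667179154 y-tangent err -0.044058385249940206 [  6.1  20.8 -24.6  71.    8.5  89.6 -65.3]
scene [([456, 80, 34, 9, 169], [477.1, 82.7]), ([377, 142, 12, 27, 254], [382.5, 155.4])]
side [([102, 80, 135, 46, 4141], [173.1, 98.5]), ([423, 80, 217, 181, 23597], [555.2, 142.1]), ([314, 130, 8, 23, 177], [317.5, 141.1])]
```

View pics/c8.png

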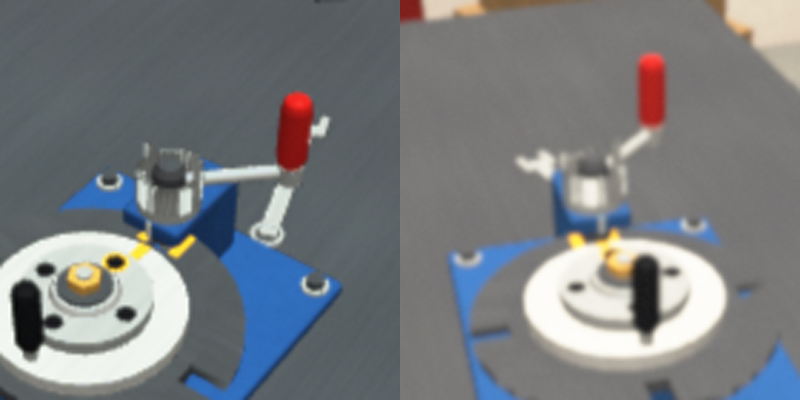

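The red grip sits at scene (382.5,155.4), where the home position predicts (383.2,155.4). In the side view it is at row 141, against about 142 predicted for home and 138 for a pin resting on the plate. The yellow marks are under the nose and the gripper is clear.

```bash
python3 -c "
from station import *
print(finish_job())"
```

```text
the job is handed in; nothing more can be done
None
```

I turned the marked slot under the plunger and swung the lever into its low notch. The cameras show the handle at its home height, so the pin is home. The gripper has let go, the loose parts were not touched, and the job was handed in at about 15 s; no verdict came back.

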